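Nudge the thick milling jar up its lane to the stop

TASK

Two steel milling jars lie on their sides at the low end of a two-lane sloped rack. With the fingertips, gently push the thicker jar up its lane, over the low ridge, so that it comes to rest in the seat against the end stop and does not roll back; then leave it there. Only push it, never lift it; do not flick it, leave the slimmer jar lying at the low end, and do not disturb the other things on the desk.

Things in the scene. Friction and masses are not known exactly. Their poses are not given: they have to be found in the camera images.
- jar_rack: Fixed two-lane gutter rack, aluminium floor, grey plastic walls, 247 mm long, 144 mm wide. Origin at desk level in its middle; x points uphill along the lanes (away from the robot, within 0.4 rad), y left, z up. Lanes along x centred at y = +35 and -35 mm, 66 mm wide between walls 12 mm above the floor. The floor is a foot dip, a 9 degree climb, a ridge and a seat (see the points).
- foot (a point): lowest line of the floor, mid-width: rack x -85, y 0, z +18 mm, where both jars lie. In front of it the floor rises again, at 9 degrees, to z +24 mm at the open near edge, rack x -125 mm; behind it it climbs evenly at 9 degrees to the ridge
- ridge (a point): top line of the floor, mid-width: rack x +65, y 0, z +42 mm; beyond it the floor falls at 9 degrees to z +35 mm at the stop
- stop (a point): face of the end stop, mid-width: rack x +109, y 0, z +49 mm; the stop plate crosses both lanes and reaches 58 mm above the desk
- thick_jar: Thicker steel jar with dark screw lid, a cylinder 52 mm across, 60 mm long, 0.2 to 0.42 kg, polished (slippery), free to roll, lying across its lane (left or right, varies). Origin at its centre; its y axis is the cylinder axis. Centre at rack x -85, z +44 mm in the foot dip; x +83, z +65 mm seated at the stop. Short of the ridge it rolls back down; 1 to 2 N move it.
- slim_jar: The slimmer steel jar, 38 mm in diameter, 60 mm long, otherwise alike, in the other lane; origin at its centre, on its axis; centre at rack x -85, z +37 mm in the foot dip. To be left alone.
- vial: dark vial with a screw cap, 21 mm across, 45 mm high, standing just behind the rack's end stop; origin at the centre of its underside
- carton: small test-strip carton, 30 x 78 x 72 mm high, standing to the left of the rack; origin at the centre of its underside
There are look-alikes about, which are no part of the job. Leave any green, pink or purple look-alike of the thick_jar alone.

How it is judged:
By the outcome, as a careful person would: the job done as asked, in the order asked, and still so for the second after the job is handed in, with the robot touching nothing.
It also fails if it takes over 42 s, if anything falls off the work surface, if the arm or the gripper's body presses on something with over 40 N, if the wrist force passes 120 N, or if a joint passes its speed limit or range.

ROBOT

A 7-joint arm with a two-finger parallel gripper is mounted at the origin on a cart in front of the work surface, level with it; the furniture and walls round the work are solid. World frame = base frame: x ahead of the robot, y to its left, z up, the work surface at z = 0. Lengths are in mm, angles in rad, forces in N, time in s.
With the tool pointing down it reaches from about 425 to 875 mm from the base axis. Payload 4.7 kg.
Tool frame: the origin (TCP) lies on the centre line of the jaws, within the pads' length; the fingertips stand 14 mm ahead of it and the grasp point (between the pads) lies 5 mm behind it; z points along the fingers, y is the line along which they close (so a half turn about z gives the same grasp; the last joint's range is limited). The gripper opens to 87 mm and grips with 3 to 60 N. Pads are 19 mm wide; open, the fingers measure 117 mm over their backs; the gripper's body (75 mm by 190 mm) begins 51 mm behind the grasp point.
Start: joints at [-1.231, 0.321, -0.07, 1.45, 0.023, 1.371, -0.057], TCP at [208.07, 615.817, 236.587] pointing down, gripper open.
Joint ranges: [-2.86, 2.86], [-0.3, 2.09], [-1.38, 1.24], [0.06, 2.45], [-1.56, 4.7], [0.09, 2.05], [-2.69, 2.69]. Speed limits (rad/s): [2.57, 2.57, 3.14, 3.14, 3.14, 3.14, 3.14].

INTERFACE

Orientations are given as [roll, pitch, yaw] about the fixed x, y, z axes, in that order (R = Rz(yaw) Ry(pitch) Rx(roll)).
In Python, from rig import robot, optics, finder gives the robot as it stands.
- The arm moves only by the tool step_arm, never from a script. Its argument "plan" is one flat list of numbers, 7 for each row, row after row: the turn, a rotation vector about the tool's x, y, z in units of 6 degrees (1.0 is 6 degrees), then the shift along the tool's x, y, z in units of 30 mm (1.0 is 30 mm), then the closure, from -1 (fully open) to 1 (shut), so that 0 is half open. A call has 1 to 12 rows; each row is the pose to reach, as a shift and turn from the pose commanded when the call began, along the tool's axes at that moment; what a row does not reach only later rows make up. A row lasts 1/12 s, in which the tool goes at most 41.7 mm and 7.16 degrees, less where a joint would pass 70% of its speed; a pose out of reach is approached as far as the arm can. A call with a gripper value outside its range is refused whole. The fingers move at their own pace and stop on an object; "force" is the grip in N (left out, the last holds). Time passes only in rows, so rows that repeat a pose let the fingers close. It gives the time, the measured TCP pose, the force, the opening and the grip force at its end, in the units of the state.
- robot.get_state(): the state, without advancing time (a new reading comes with each control period).
- optics.capture(name): name is "scene" or "top" or "wrist"; returns a dict with "pixels" (384x512x3 uint8, red, green, blue), "intrinsics" (3x3 intrinsics, pixels), "eye" and "attitude" of the camera in the world. Camera axes: x right, y up, looking along -z (the intrinsics and any distortion apply to the point x, -y, -z); pixel columns grow to the right and rows downward; lengths in mm; the calibration is good to about 2 mm. A picture is of the moment at which its call begins. There is no depth.
- robot.hand_in(): hands the job in; it is judged then, once.
Trained networks look in a picture, given as the dict that the camera call returned (one of the last four; its "shot" number tells which), for a name from the list of things; names that differ only in an ending like _2 or _b are one class to them, and where a whole thing is asked for, a point or a joint stands for the part that bears it (a point fixed in the world has none). Each returns a list of dicts, best first, with "confidence" (0 to 1); they miss things now and then, are a little off and sometimes report something else, mostly with a low value. They report only what shows in the picture. A call takes as long as a camera call. They do not tell look-alikes from the thing itself.
- finder.trace(picture, target): "mask" (384x512 bool, what is visible of it) and "location" ([column, row] in pixels, amid what is visible of it).
- finder.pinpoint(picture, target): "location" ([column, row] in pixels: a listed point, or the origin of a listed thing).
The state is a dict: "time": time; "qpos": joint angles; "joint_vel": joint speeds; "tau": joint torques, N m; "ee_pos": TCP position; "tcp_rot": TCP orientation; "contact_force": force on the tool from outside, world axes, zero at the start; "torque": the same for the moment, N m; "gripper_width": finger opening in mm; "gripper_force": force on a finger pad.
Only numpy, scipy, OpenCV 4.12 (cv2) and the standard library are available. Lean on these libraries where they do the work, as an engineer would, in place of code of your own. Each camera call takes 0.05 s, during which the arm holds its last target. There are 200 camera calls.

## Working session

There is one attempt and no reset: what is moved stays moved. The work goes in short steps, Python scripts to look and compute and a tool call to move; the robot and the scene stay as the last step left them, time stands still between calls to the robot, and variables do not carry over. Pictures are saved under pics/ and viewed, at most 10 in all, crops included, and the job is handed in when it is done.

Besides the shell and the picture viewer there is one more tool, called after "Request:" in YAML: its name, and indented under it one key for each argument. step_arm: Moves the arm, as the interface text tells. Its arguments: {"type":"object","properties":{"plan":{"type":"array","items":{"type":"number"}},"force":{"type":"number"}},"required":["plan"]}

```bash
mkdir -p pics
cat > h.py <<'E'
import numpy as np, cv2
from rig import robot, optics, finder
from scipy.spatial.transform import Rotation as R
def rotm(a):
    a=np.array(a,float)
    return a if a.shape==(3,3) else (R.from_quat(a).as_matrix() if a.size==4 else R.from_euler('xyz',a).as_matrix())
def ray(p,uv):
    K=np.array(p['intrinsics']); v=np.linalg.inv(K)@[uv[0],uv[1],1]
    d=rotm(p['attitude'])@np.array([v[0],-v[1],-v[2]]); return np.array(p['eye'],float),d/np.linalg.norm(d)
def tri(rs):
    A=sum(np.eye(3)-np.outer(d,d) for o,d in rs); b=sum((np.eye(3)-np.outer(d,d))@o for o,d in rs)
    x=np.linalg.solve(A,b); return x,[float(np.linalg.norm(np.cross(x-o,d))) for o,d in rs]
def atz(r,z): o,d=r; return o+d*(z-o[2])/d[2]
def proj(p,X):
    c=rotm(p['attitude']).T@(np.array(X)-np.array(p['eye'])); u=np.array(p['intrinsics'])@[c[0],-c[1],-c[2]]; return u[:2]/u[2]
E
python3 - <<'E'
from h import *
s=robot.get_state(); print(s)
ims=[]
for n in ['scene','top']:
    p=optics.capture(n); print(n,p['eye'],p['attitude'],p['intrinsics'],[k for k in p])
    ims.append(p['pixels'])
    for t in ['foot','ridge','stop','thick_jar','slim_jar','vial','carton','jar_rack']:
        print(t,[(np.round(d['location'],1),round(d['confidence'],2)) for d in finder.pinpoint(p,t)])
    cv2.imwrite(f'pics/{n}0.png',p['pixels'][:,:,::-1])
E
```

```text
{'time': 0.0, 'qpos': array([-1.23090792,  0.3218515 , -0.07003407,  1.45169772,  0.0226325 ,
        1.37077405, -0.05690691]), 'joint_vel': array([ 9.94171207e-05, -3.61661354e-04, -8.91377534e-04, -1.98157438e-03,
        3.25103491e-04, -1.79100717e-04, -1.01577285e-04]), 'tau': array([-4.64404475e-04, -4.91294575e+01, -4.04298278e-01, -3.12526846e+01,
       -6.38725958e-02,  4.38307668e-02,  1.67934240e-04]), 'ee_pos': array([207.95337363, 615.2784035 , 235.4311828 ]), 'tcp_rot': array([-3.13965317e+00,  1.45810775e-04,  2.81578697e+00]), 'contact_force': array([ 0.99262737, -0.93230836,  0.1921626 ]), 'torque': array([-0.00700782,  0.00300343,  0.01998956]), 'gripper_force': 0.0, 'gripper_width': 86.88167900094317}
scene [ 121.65736856 -278.33560346  716.61472219] [ 0.7550395   0.00987618 -0.93266242] [[405.4228281    0.         252.12883995]
 [  0.         405.4228281  194.39175301]
 [  0.           0.           1.        ]] ['pixels', 'intrinsics', 'eye', 'attitude', 'shot']
foot [(array([248.9, 253.6]), 0.84)]
ridge [(array([273. , 198.6]), 0.77)]
stop [(array([281.4, 183.1
[... 300 characters left out ...]
)]
top [451.85758816  81.70735999 914.96112363] [ 0.14453411  0.01215406 -1.58354619] [[375.04156801   0.         251.5205156 ]
 [  0.         375.04156801 189.6903    ]
 [  0.           0.           1.        ]] ['pixels', 'intrinsics', 'eye', 'attitude', 'shot']
foot [(array([281. , 223.1]), 0.69)]
ridge [(array([263.5, 160.2]), 0.69)]
stop [(array([259.7, 143.3]), 0.89), (array([263.1, 224.1]), 0.33)]
thick_jar [(array([267.2, 224.3]), 0.72), (array([210.6, 253.3]), 0.67), (array([350.3, 243.3]), 0.67), (array([159. , 206.5]), 0.61)]
slim_jar [(array([297.6, 220.9]), 0.66)]
vial [(array([280.6, 128.5]), 0.68)]
carton [(array([216.7, 192.6]), 0.94)]
jar_rack [(array([269.1, 189. ]), 0.76)]
```

Run:
```python
from h import *
a=cv2.imread('pics/scene0.png');b=cv2.imread('pics/top0.png')
ca=cv2.resize(a[130:340,130:330],(400,420));cb=cv2.resize(b[90:300,140:340],(400,420))
cv2.imwrite('pics/both0.png',np.hstack([ca,cb]))
ps={n:optics.capture(n) for n in ['scene','top']}
L={'foot':([248.9,253.6],[281,223.1]),'ridge':([273,198.6],[263.5,160.2]),'stop':([281.4,183.1],[259.7,143.3]),
'jarA':([235.1,244.1],[267.2,224.3]),'vial':([309.4,195.6],[280.6,128.5]),'carton':([215.8,205.3],[216.7,192.6]),'rack':([261.2,231.7],[269.1,189])}
for k,(u,v) in L.items():
    x,r=tri([ray(ps['scene'],u),ray(ps['top'],v)]); print(k,x.round(1),np.round(r,1))
print('slim',atz(ray(ps['top'],[297.6,220.9]),37))
for q in [[210.6,253.3],[350.3,243.3],[159,206.5]]: print('look',atz(ray(ps['top'],q),28))
```

```text
foot [501.4  21.4  24.5] [1. 1.]
ridge [650.3  61.8  35.9] [0.8 0.8]
stop [690.2  68.7  48.8] [1.4 1.4]
jarA [498.4  54.5  34.1] [0.9 0.9]
vial [740.8  15.9  -3.6] [0.5 0.5]
carton [579.1 176.9   1.3] [0.1 0.1]
rack [586.8  48.4 -10.4] [1.3 1.3]
slim [504.61192922 -15.86017846  37.        ]
look [432.3620335  188.32375962  28.        ]
look [ 451.31232013 -138.08665421   28.        ]
look [543.83497065 311.71040312  28.        ]
```

View pics/both0.png

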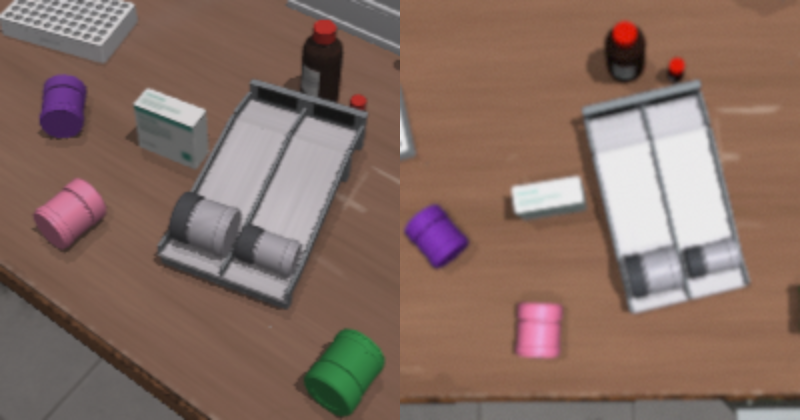

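The jar sits in the left lane, next to the slim one. The top-view crop shows the thick jar at about (267,224) and the slim jar at (298,221). Pink, purple and green look-alikes stand off the rack, and a tall bottle stands behind the stop.

```bash
cat >> h.py <<'E'
def W(f,X):
    c,s=np.cos(f[2]),np.sin(f[2]); return np.array([f[0]+c*X[0]-s*X[1],f[1]+s*X[0]+c*X[1],X[2]])
def togo(target,yaw=None,s=None):
    s=s or robot.get_state(); Rt=rotm(s['tcp_rot']); d=Rt.T@(np.array(target)-s['ee_pos'])/30
    rv=(R.from_matrix(Rt.T)*R.from_euler('xyz',[np.pi,0,yaw])).as_rotvec(degrees=True)/6 if yaw is not None else None
    return d.round(3),None if rv is None else rv.round(2)
E
python3 - <<'E'
from h import *
from scipy.optimize import least_squares
ps={n:optics.capture(n) for n in ['scene','top']}
L={'scene':{(-85,0,18):[248.9,253.6],(65,0,42):[273,198.6],(109,0,49):[281.4,183.1],(-85,35,44):[235.1,244.1]},
'top':{(-85,0,18):[281,223.1],(65,0,42):[263.5,160.2],(109,0,49):[259.7,143.3],(-85,35,44):[267.2,224.3],(-85,-35,37):[297.6,220.9]}}
def res(f): return np.concatenate([proj(ps[n],W(f,X))-u for n in L for X,u in L[n].items()])
r=least_squares(res,[585,45,.245],loss='soft_l1',x_scale=[10,10,.1]); print(r.x.round(3),r.fun.reshape(-1,2).round(1))
f=r.x; np.save('f.npy',f)
for n,p in ps.items():   # overlay check
    im=p['pixels'][:,:,::-1].copy()
    for X in [(-125,-72,36),(-125,72,36),(-125,0,36),(109,72,58),(109,-72,58)]:
        cv2.circle(im,tuple(int(v) for v in proj(p,W(f,X)).round()),1,(0,0,255),-1)
    cv2.imwrite(f'pics/ov_{n}.png',im)
a=cv2.imread('pics/ov_scene.png');b=cv2.imread('pics/ov_top.png')
cv2.imwrite('pics/ov.png',np.hstack([cv2.resize(a[160:290,200:320],None,fx=3.3,fy=3.3),cv2.resize(b[120:250,220:340],None,fx=3.3,fy=3.3)]))
print(togo(W(f,(-132,35,236)),f[2]+np.pi), togo(W(f,(-132,35,236)),f[2]))
E
```

```text
[5.84613e+02 4.20770e+01 2.55000e-01] [[ 0.1  1.8]
 [ 0.9 -0.5]
 [-0.9 -0.1]
 [-2.1 -1.2]
 [ 0.4 -0.6]
 [ 1.2  0.8]
 [ 0.1 -0.4]
 [ 0.4  1.6]
 [-1.2 -2.8]]
(array([-13.694, -15.542,   0.019]), array([-0.  ,  0.  , -5.55])) (array([-13.694, -15.542,   0.019]), array([ 0.  ,  0.  , 24.45]))
```

View pics/ov.png

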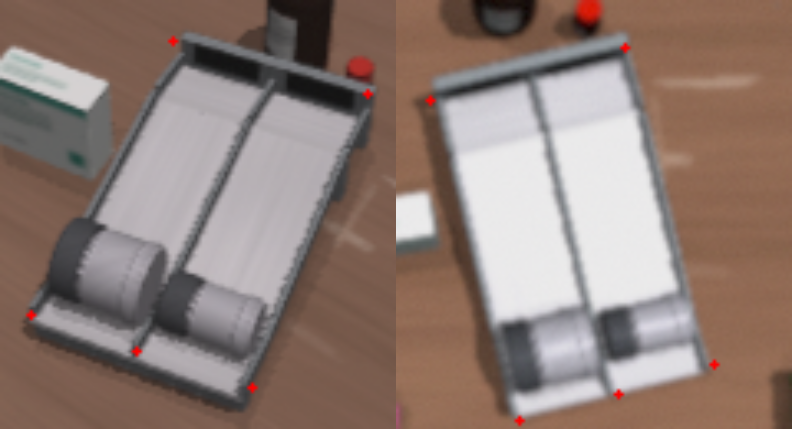

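The overlay shows the rack model almost aligned, with the yaw slightly too large: about 2 px off at the left corners. I'll refine it from the divider's top line, (262,146)–(286,239) in the top view and (282,186)–(241,266) in the scene view.

Run:
```python
from h import *
ps={n:optics.capture(n) for n in ['scene','top']}
for n,a,b in [('top',[262.1,145.8],[285.8,238.8]),('scene',[282.4,185.8],[241.2,266.1])]:
    A=atz(ray(ps[n],a),48);B=atz(ray(ps[n],b),36);d=A-B; print(n,A.round(1),B.round(1),np.arctan2(d[1],d[0]).round(3),np.hypot(*d[:2]).round(1))
f=np.load('f.npy'); print(W(f,(109,0,0)),W(f,(-125,0,0)))
# stop ends, top view
for u in [[220+(440-396)/3.3,120+97/3.3],[220+(628-396)/3.3,120+50/3.3]]: print(atz(ray(ps['top'],u),58).round(1))
for u in [[220+(512-396)/3.3,120+417/3.3],[220+(707-396)/3.3,120+371/3.3]]: print(atz(ray(ps['top'],u),36).round(1))
```

```text
top [683.2  64.2  48. ] [463.6  12.6  36. ] 0.23 225.6
scene [686.1  61.5  48. ] [463.1  10.1  36. ] 0.226 228.9
[690.07647998  69.61573474   0.        ] [463.66799203  10.4955471    0.        ]
[672.9 132.   58. ]
[705.2  -2.5  58. ]
[447.1  84.   36. ]
[477.4 -53.8  36. ]
```

Request:
step_arm:
  plan: [0, 0, -1.1, -1.3, -1.5, 0, 0.3, 0, 0, -2.2, -2.6, -3, 0, 0.6, 0, 0, -3.3, -3.9, -4.5, 0, 0.6, 0, 0, -4.4, -5.2, -6, 0, 0.6, 0, 0, -5.2, -6.5, -7.4, 0, 0.6, 0, 0, -5.2, -7.5, -8.5, 0, 0.6, 0, 0, -5.2, -8.5, -9.6, 0, 0.6, 0, 0, -5.2, -9.5, -10.8, 0, 0.6, 0, 0, -5.2, -10.5, -11.9, 0, 0.6, 0, 0, -5.2, -11.5, -13, 0, 0.6, 0, 0, -5.2, -12.5, -14.2, 0, 0.6, 0, 0, -5.2, -13.6, -15.4, 0, 0.6]
  force: 10

```text
time: 2.2
ee_pos: [401.8, 152.8, 237.0]
tcp_rot: [3.141, 0.001, -2.923]
contact_force: [1.5, -0.0, 0.2]
gripper_width: 19.4
gripper_force: 0.0
```

Run:
```python
from h import *
f=[584,40,.226]; np.save('f.npy',f)
s=robot.get_state(); print(s['ee_pos'],s['tcp_rot'],s['gripper_width'])
for x,z in [(-134,236),(-134,80),(-134,50)]: print(W(f,(x,35,z)),togo(W(f,(x,35,z)),f[2]+np.pi))
```

```text
[401.79893075 152.76278137 236.98066335] [ 3.14074700e+00  1.19504662e-03 -2.92268826e+00] 19.35125419246074
[445.56471465  44.083108   236.        ] (array([-0.637, -3.853,  0.03 ]), array([ 0.01,  0.01, -0.07]))
[445.56471465  44.083108    80.        ] (array([-0.631, -3.857,  5.23 ]), array([ 0.01,  0.01, -0.07]))
[445.56471465  44.083108    50.        ] (array([-0.63 , -3.858,  6.23 ]), array([ 0.01,  0.01, -0.07]))
```

Request:
step_arm:
  plan: [0, 0, 0, -0.2, -1, 0, 0.6, 0, 0, 0, -0.3, -2, 0, 0.6, 0, 0, 0, -0.5, -3, 0, 0.6, 0, 0, 0, -0.6, -3.5, 0, 0.6, 0, 0, 0, -0.6, -3.5, 0, 0.6, 0, 0, 0, -0.6, -3.5, 0, 0.6]

```text
time: 2.7
ee_pos: [441.8, 55.8, 236.7]
tcp_rot: [3.141, 0.0, -2.925]
contact_force: [0.4, 1.1, -0.3]
gripper_width: 17.3
gripper_force: 0.0
```

Run:
```python
from h import *
f=np.load('f.npy')
print(robot.get_state()['ee_pos'],togo(W(f,(-134,35,50)),f[2]+np.pi))
```

```text
[441.82041614  55.78868975 236.7203233 ] (array([-0.036, -0.413,  6.224]), array([ 0.01,  0.  , -0.09]))
```

Request:
step_arm:
  plan: [0, 0, -0.1, 0, -0.4, 0.8, 0.6, 0, 0, -0.1, 0, -0.4, 1.8, 0.6, 0, 0, -0.1, 0, -0.4, 2.8, 0.6, 0, 0, -0.1, 0, -0.4, 3.8, 0.6, 0, 0, -0.1, 0, -0.4, 4.6, 0.6, 0, 0, -0.1, 0, -0.4, 5.2, 0.6, 0, 0, -0.1, 0, -0.4, 5.5, 0.6, 0, 0, -0.1, 0, -0.4, 5.5, 0.6]

```text
time: 3.37
ee_pos: [442.5, 45.4, 69.8]
tcp_rot: [-3.142, -0.004, -2.91]
contact_force: [-0.5, 0.4, -0.2]
gripper_width: 17.5
gripper_force: 0.0
```

Run:
```python
from h import *
f=np.load('f.npy')
print(robot.get_state()['ee_pos'],togo(W(f,(-134,35,50)),f[2]+np.pi))
ims=[]
for n,(r,c) in {'scene':(160,200),'top':(120,220)}.items():
    p=optics.capture(n); ims.append(cv2.resize(p['pixels'][r:r+150,c-20:c+110,::-1],None,fx=3,fy=3))
    print([(d['location'],d['confidence']) for d in finder.pinpoint(p,'thick_jar')][:4])
cv2.imwrite('pics/pre.png',np.hstack(ims))
```

```text
[442.52286623  45.40506102  69.77628622] (array([-0.091, -0.066,  0.659]), array([-0.  , -0.04,  0.05]))
[([303.2, 316.2], 0.97), ([160.9, 182.7], 0.72), ([165.4, 238.5], 0.58), ([234.5, 243.5], 0.53)]
[([209.3, 254.2], 0.78), ([160.4, 207.5], 0.66), ([266.3, 223.8], 0.6), ([350.5, 245.1], 0.57)]
```

View pics/pre.png

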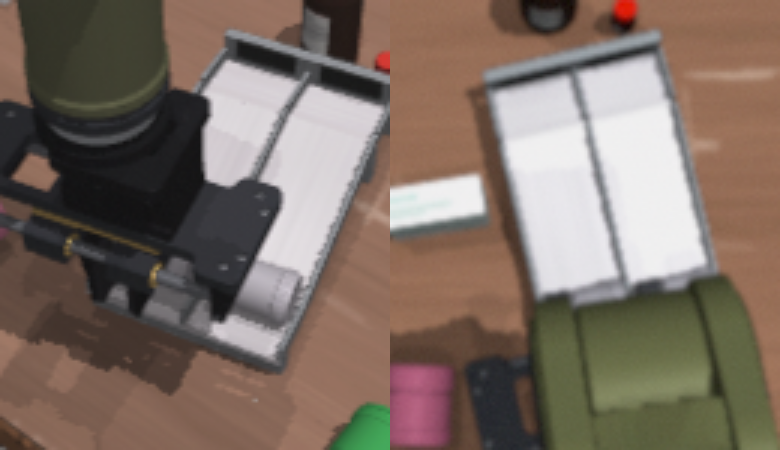

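The fingers hover just before the rack's near edge in the left lane, with both jars still in the dip. Next I lower them and creep forward.

Request:
step_arm:
  plan: [0, 0, 0, -0.1, -0.05, 0.3, 0.6, 0, 0, 0, -0.1, -0.05, 0.6, 0.6, 0, 0, 0, -0.1, -0.05, 0.65, 0.6, 0, 0, 0, -0.2, -0.05, 0.65, 0.6, 0, 0, 0, -0.3, -0.05, 0.65, 0.6, 0, 0, 0, -0.4, -0.05, 0.65, 0.6, 0, 0, 0, -0.5, -0.05, 0.65, 0.6, 0, 0, 0, -0.5, -0.05, 0.65, 0.6]

```text
time: 4.23
ee_pos: [460.1, 46.5, 52.3]
tcp_rot: [-3.141, 0.001, -2.912]
contact_force: [-0.5, 0.0, -0.7]
gripper_width: 17.2
gripper_force: 0.1
```

```bash
cat >> h.py <<'E'
def rk():
    f=np.load('f.npy'); s=robot.get_state(); d=s['ee_pos']-[f[0],f[1],0]; c,q=np.cos(f[2]),np.sin(f[2])
    return np.array([c*d[0]+q*d[1],-q*d[0]+c*d[1],d[2]]).round(1),s['contact_force'].round(2),round(s['tcp_rot'][2]+np.pi-f[2],3)
E
python3 - <<'E'
from h import *
print(rk())
E
```

```text
(array([-119.3,   34.1,   52.3]), array([-0.46,  0.02, -0.74]), np.float64(0.003))
```

Request:
step_arm:
  plan: [0, 0, 0, -0.1, 0, 0.05, 0.6, 0, 0, 0, -0.2, 0, 0.05, 0.6, 0, 0, 0, -0.3, 0, 0.03, 0.6, 0, 0, 0, -0.4, 0, 0.02, 0.6, 0, 0, 0, -0.5, 0, 0, 0.6, 0, 0, 0, -0.6, 0, -0.02, 0.6, 0, 0, 0, -0.7, 0, -0.03, 0.6, 0, 0, 0, -0.8, 0, -0.05, 0.6, 0, 0, 0, -0.9, 0, -0.06, 0.6, 0, 0, 0, -1.0, 0, -0.08, 0.6, 0, 0, 0, -1.1, 0, -0.1, 0.6, 0, 0, 0, -1.2, 0, -0.11, 0.6]

```text
time: 5.23
ee_pos: [494.7, 54.6, 55.5]
tcp_rot: [3.142, 0.0, -2.912]
contact_force: [-1.5, -0.2, 0.6]
gripper_width: 17.8
gripper_force: 0.8
```

Run:
```python
from h import *
print(rk())
p=optics.capture('scene')
for t in ['thick_jar','slim_jar']: print([(d['location'],d['confidence']) for d in finder.pinpoint(p,t)])
cv2.imwrite('pics/p1.png',cv2.resize(p['pixels'][140:300,170:330,::-1],None,fx=3,fy=3))
```

```text
(array([-83.7,  34.3,  55.5]), array([-1.46, -0.21,  0.59]), np.float64(0.003))
[([160.4, 181.9], 0.82), ([306.3, 313.8], 0.8), ([243.3, 229.2], 0.56)]
[([264.1, 253.6], 0.8)]
```

View pics/p1.png

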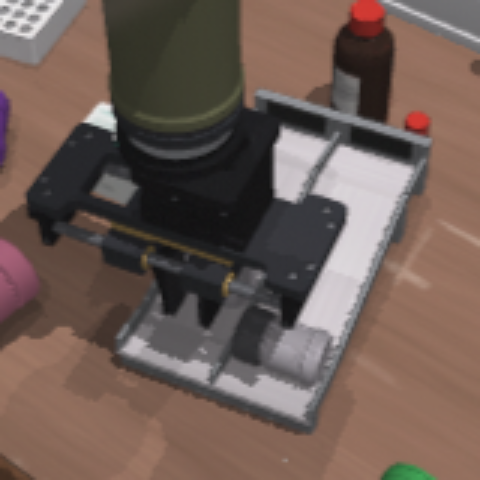

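The jar is rolling ahead of the fingers up the lane, with the slim jar still at the foot near (264,254). I'll keep pushing.

Request:
step_arm:
  plan: [0, 0, 0, -0.1, 0, -0.02, 0.6, 0, 0, 0, -0.2, 0, -0.03, 0.6, 0, 0, 0, -0.3, 0, -0.05, 0.6, 0, 0, 0, -0.4, 0, -0.06, 0.6, 0, 0, 0, -0.5, 0, -0.08, 0.6, 0, 0, 0, -0.6, 0, -0.1, 0.6, 0, 0, 0, -0.7, 0, -0.11, 0.6, 0, 0, 0, -0.8, 0, -0.13, 0.6, 0, 0, 0, -0.9, 0, -0.14, 0.6, 0, 0, 0, -1.0, 0, -0.16, 0.6, 0, 0, 0, -1.1, 0, -0.17, 0.6, 0, 0, 0, -1.2, 0, -0.19, 0.6]

```text
time: 6.38
ee_pos: [529.7, 62.8, 61.1]
tcp_rot: [3.142, 0.0, -2.912]
contact_force: [-1.8, -0.1, 0.6]
gripper_width: 17.7
gripper_force: 0.9
```

Request:
step_arm:
  plan: [0, 0, 0, -0.1, 0, -0.02, 0.6, 0, 0, 0, -0.2, 0, -0.03, 0.6, 0, 0, 0, -0.3, 0, -0.05, 0.6, 0, 0, 0, -0.4, 0, -0.06, 0.6, 0, 0, 0, -0.5, 0, -0.08, 0.6, 0, 0, 0, -0.6, 0, -0.1, 0.6, 0, 0, 0, -0.7, 0, -0.11, 0.6, 0, 0, 0, -0.8, 0, -0.13, 0.6, 0, 0, 0, -0.9, 0, -0.14, 0.6, 0, 0, 0, -1.0, 0, -0.16, 0.6, 0, 0, 0, -1.1, 0, -0.17, 0.6, 0, 0, 0, -1.2, 0, -0.19, 0.6]

```text
time: 7.38
ee_pos: [564.7, 71.0, 66.8]
tcp_rot: [3.142, -0.0, -2.912]
contact_force: [-1.2, -1.3, 0.2]
gripper_width: 17.4
gripper_force: 0.9
```

Run:
```python
from h import *
print(rk())
p=optics.capture('top')
for t in ['thick_jar','slim_jar']: print([(d['location'],d['confidence']) for d in finder.pinpoint(p,t)])
```

```text
(array([-11.8,  34.5,  66.8]), array([-1.22, -1.31,  0.19]), np.float64(0.003))
[([209.0, 253.6], 0.83), ([297.4, 217.4], 0.74), ([349.2, 244.3], 0.69), ([157.5, 209.6], 0.55)]
[([298.2, 218.2], 0.38)]
```

Request:
step_arm:
  plan: [0, 0, 0, -0.1, 0, -0.02, 0.6, 0, 0, 0, -0.2, 0, -0.03, 0.6, 0, 0, 0, -0.3, 0, -0.05, 0.6, 0, 0, 0, -0.4, 0, -0.06, 0.6, 0, 0, 0, -0.5, 0, -0.08, 0.6, 0, 0, 0, -0.6, 0, -0.1, 0.6, 0, 0, 0, -0.7, 0, -0.11, 0.6, 0, 0, 0, -0.8, 0, -0.13, 0.6, 0, 0, 0, -0.9, 0, -0.14, 0.6, 0, 0, 0, -0.97, 0, -0.16, 0.6, 0, 0, 0, -1.03, 0, -0.17, 0.6, 0, 0, 0, -1.08, 0, -0.18, 0.6]

```text
time: 8.53
ee_pos: [596.3, 78.3, 72.2]
tcp_rot: [-3.142, 0.0, -2.912]
contact_force: [-1.2, -0.4, 0.9]
gripper_width: 17.3
gripper_force: 0.9
```

Request:
step_arm:
  plan: [0, 0, 0, -0.04, 0, 0, 0.6, 0, 0, 0, -0.08, 0, 0, 0.6, 0, 0, 0, -0.12, 0, 0, 0.6, 0, 0, 0, -0.16, 0, 0, 0.6, 0, 0, 0, -0.2, 0, 0, 0.6, 0, 0, 0, -0.24, 0, 0, 0.6, 0, 0, 0, -0.28, 0, 0, 0.6, 0, 0, 0, -0.32, 0, 0, 0.6, 0, 0, 0, -0.36, 0, 0, 0.6, 0, 0, 0, -0.4, 0, 0, 0.6, 0, 0, 0, -0.44, 0, 0, 0.6, 0, 0, 0, -0.48, 0, 0, 0.6]

```text
time: 9.53
ee_pos: [610.3, 81.6, 72.2]
tcp_rot: [3.142, 0.0, -2.912]
contact_force: [0.1, -0.2, -0.1]
gripper_width: 17.5
gripper_force: 0.0
```

Run:
```python
from h import *
print(rk())
f=np.load('f.npy')
ims=[]
for n in ['scene','top']:
    p=optics.capture(n)
    print([(d['location'],round(d['confidence'],2)) for d in finder.pinpoint(p,'thick_jar')],proj(p,W(f,(65,35,68))),proj(p,W(f,(83,35,65))))
    r,c=(140,190) if n=='scene' else (110,200)
    ims.append(cv2.resize(p['pixels'][r:r+130,c:c+130,::-1],None,fx=3,fy=3))
cv2.imwrite('pics/p2.png',np.hstack(ims))
```

```text
(array([34.9, 34.7, 72.2]), array([ 0.12, -0.23, -0.12]), np.float64(0.003))
[([308.2, 314.9], 0.87), ([164.3, 236.0], 0.72), ([158.0, 182.0], 0.7)] [261.11183419 186.46883356] [264.16910168 182.1786489 ]
[([160.2, 210.4], 0.7), ([353.3, 240.8], 0.65)] [251.92570451 162.12515723] [250.10548333 155.03530726]
```

View pics/p2.png

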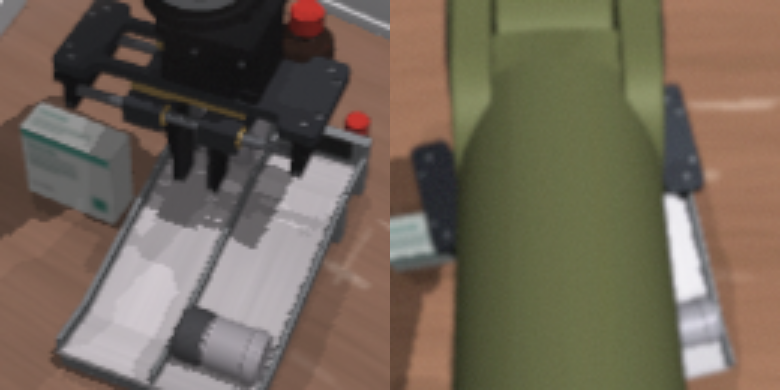

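The force dropped to zero just past the ridge, with the jar hidden behind the gripper. The left lane is empty below the fingers and the slim jar is still at the foot, so the jar should be in the seat. I'll back off and check.

Request:
step_arm:
  plan: [0, 0, 0, 0, 0, 0, 0.6, 0, 0, 0, 0, 0, 0, 0.6, 0, 0, 0, 0, 0, 0, 0.6, 0, 0, 0, 0.1, 0, 0, 0.6, 0, 0, 0, 0.3, 0, 0, 0.6, 0, 0, 0, 0.6, 0, -0.1, 0.6, 0, 0, 0, 0.9, 0, -0.4, 0.6, 0, 0, 0, 1.2, 0, -1, 0.6, 0, 0, 0, 1.6, 0, -2, 0.6, 0, 0, 0, 2, 0, -3, 0.6, 0, 0, 0, 2.5, 0, -4, 0.6, 0, 0, 0, 3, 0, -5, 0.6]

```text
time: 10.73
ee_pos: [520.8, 60.4, 223.4]
tcp_rot: [3.141, -0.0, -2.913]
contact_force: [1.0, 0.7, -0.4]
gripper_width: 17.4
gripper_force: 0.0
```

Request:
step_arm:
  plan: [0, 0, 0, 0, -1, 0, 0.6, 0, 0, 0, 0, -2, 0, 0.6, 0, 0, 0, 0, -3, 0, 0.6, 0, 0, 0, 0, -4, 0, 0.6, 0, 0, 0, 0, -5, 0, 0.6, 0, 0, 0, 0, -6, 0, 0.6, 0, 0, 0, 0, -7, 0, 0.6, 0, 0, 0, 0, -8, 0, 0.6, 0, 0, 0, 0, -8, 0, 0.6, 0, 0, 0, 0, -8, 0, 0.6]

```text
time: 11.57
ee_pos: [575.7, -175.0, 222.1]
tcp_rot: [-3.141, -0.001, -2.917]
contact_force: [-0.1, -0.2, -0.8]
gripper_width: 17.4
gripper_force: 0.0
```

Run:
```python
from h import *
print(robot.get_state()['ee_pos'])
ims=[];rs=[]
f=np.load('f.npy')
for n in ['scene','top']:
    p=optics.capture(n)
    for t in ['thick_jar','slim_jar','vial','carton']: print(t,[(d['location'],round(d['confidence'],2)) for d in finder.pinpoint(p,t)])
    print(proj(p,W(f,(83,35,65))))
    r,c=(140,190) if n=='scene' else (110,200)
    ims.append(cv2.resize(p['pixels'][r:r+130,c:c+130,::-1],None,fx=3,fy=3))
cv2.imwrite('pics/p3.png',np.hstack(ims))
```

```text
[ 575.67631592 -175.00412961  222.12208915]
thick_jar [([270.2, 187.4], 0.89), ([161.7, 182.0], 0.81), ([302.9, 315.5], 0.77), ([163.7, 235.0], 0.67)]
slim_jar [([259.9, 255.0], 0.56)]
vial [([306.8, 196.8], 0.61)]
carton [([215.3, 207.1], 0.75)]
[264.16910168 182.1786489 ]
thick_jar [([158.2, 207.2], 0.85), ([212.2, 254.4], 0.83), ([348.5, 243.3], 0.8), ([250.7, 154.6], 0.66)]
slim_jar [([298.9, 218.1], 0.77)]
vial [([277.1, 128.8], 0.63), ([282.8, 222.6], 0.44)]
carton [([217.6, 190.1], 0.79)]
[250.10548333 155.03530726]
```

View pics/p3.png

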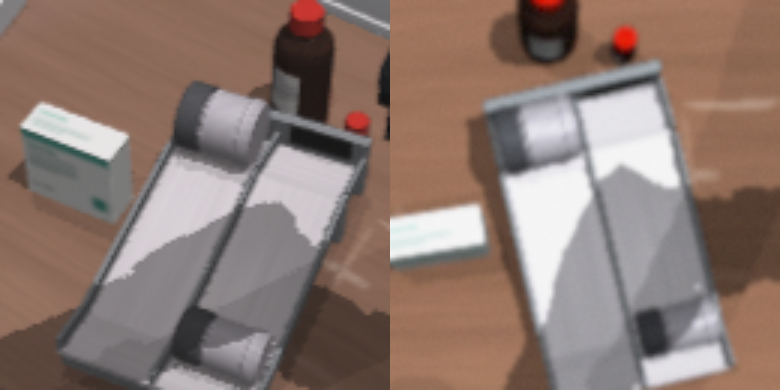

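The thick jar lies in the seat against the stop, at (251,155) in the top view as predicted. The slim jar is still at the foot, and the other things are undisturbed.

```bash
python3 -c "
from rig import robot
print(robot.hand_in())"
```

```text
the job is handed in; nothing more can be done
None
```

The thick jar was pushed over the ridge and rests in the seat against the end stop, the slim jar is still at the low end, nothing else was disturbed, and the job was handed in at about 12 s.

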